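Get the sharpening stone out of its slide-lid box and seat it in the stone holder

ROBOT

A 7-joint arm with a two-finger parallel gripper is mounted at the origin on the work surface. World frame = base frame: x ahead of the robot, y to its left, z up, the work surface at z = 0. Lengths are in m, angles in rad, forces in N, time in s.
With the tool pointing down it reaches from about 0.4 to 0.925 m from the base axis. Payload 4.1 kg.
Tool frame: the origin (TCP) lies midway between the tips of the shut fingers; the grasp point (between the pads) lies 19 mm behind it; z points along the fingers, y is the line along which they close (so a half turn about z gives the same grasp; the last joint's range is limited). The gripper opens to 85 mm and grips with 20 to 120 N. Pads are 22 mm wide; open, the fingers measure 114 mm over their backs; the gripper's body (76 mm by 85 mm) begins 54 mm behind the grasp point. The pads swing forward as they close: fully open they stand 13 mm farther back than shut.
Start: joints at [-1.445, 0.398, 0.045, 1.537, -0.019, 1.207, -0.051], TCP at [0.145, 0.634, 0.231] pointing down, gripper open.
Joint ranges: [-2.82, 2.82], [-0.49, 2.23], [-1.37, 1.46], [0, 2.46], [-1.36, 4.5], [0.23, 2], [-2.94, 2.94]. Speed limits (rad/s): [2.57, 2.57, 3.14, 3.14, 3.14, 3.14, 3.14].

INTERFACE

Orientations are given as a unit quaternion [w, x, y, z].
In Python, from rig import r gives the robot as it stands. Calls block until the motion is done:
- r.goto(position, orientation): joint-space move of the TCP to a pose.
- r.move_linear(position, frame=None, max_speed=0.15): straight line of the TCP; frame=None keeps the orientation; max_speed is the mean speed in m/s.
- r.move_j(angles): joint-space move.
- r.move_gripper(opening, grip_force=None): finger opening in m; grip_force is the grip in N (None keeps the last); returns when the fingers have stopped.
- r.sleep(seconds).
- r.ik(position, orientation): joint angles nearest the present ones, or None.
- r.camera(name): name is "side" or "top"; returns a dict with "color" (420x560x3 uint8, red, green, blue), "mtx" (3x3 intrinsics, pixels), "k1" (the pictures are not rectified: a ray, as slopes to the right and down, at radius r is drawn at 1 + k1 r^2 times it, then the intrinsics apply), "rvec" (rotation vector, rad) and "tvec" (3), from world to camera coordinates, as OpenCV has them. Camera axes: x right, y down, z forward; pixel columns grow to the right and rows downward; lengths in m; the calibration is good to about 2 mm. A picture is of the moment at which its call begins. There is no depth.
A pose or a line that the arm cannot do raises r.IKError and nothing moves.
- r.sign_off(): hands the job in; it is judged then, once.
Readings, each from a call of its own:
- r.get_time_s(): time.
- r.get_joint_pos(): joint angles.
- r.get_qd(): joint speeds.
- r.get_joint_torque(): joint torques, N m.
- r.get_ee_pos(): TCP position.
- r.get_tool_rot(): TCP orientation.
- r.get_wrist_force(): force on the tool from outside, world axes, zero at the start.
- r.get_torque(): the same for the moment, N m.
- r.get_grip_width(): finger opening in m.
- r.get_gripper_force(): force on a finger pad.
Only numpy, scipy, OpenCV 4.12 (cv2) and the standard library are available. Lean on these libraries where they do the work, as an engineer would, in place of code of your own. Each camera call takes 0.05 s, during which the arm holds its last target. There are 200 camera calls.

TASK

Slide the lid of the wooden stone box open towards its low end until it meets its stop, by pressing down on top of it just hard enough to drag it along; the lid is thin, so do not lean on it, and the box must stay where it stands. Then lift the sharpening stone out and set it gently, flat and fully home, in the recess of the stone holder, let go of it, and leave the other tools on the bench alone.

Things in the scene. Friction and masses are not known exactly. Their poses are not given: they have to be found in the camera images.
- lid (a joint): Captive sliding lid of the stone box, travel in m: 0 = shut, 0.125 = fully open against its stop; it slides towards the box's own -x (the low end) and starts 0 to 8 mm open. It takes about 6.5 N along the box to slide it: with ordinary fingertips some 10 to 13 N of downward push. More than 25 N of force of the fingers on it, a knock at landing included, is leaning on it.
- lid_top (a point): Centre of the lid's upper face, 41 mm above the bench; moves with the lid, axes as the box. The lid is a flat plywood panel 204 x 118 x 5 mm with nothing to grip, its face 5.5 mm below the rims of the box's side and far walls; 112 mm of its width shows. It flexes about 0.5 mm under 15 N; land on it at 15 mm/s or less.
- stone_box: Loose wooden box 210 x 130 x 46 mm (x, y, z), 0.9 kg, on a cork sole on the bench. Origin: centre of its underside; -x points to its low end (35 mm high), over which the lid slides out. Walls 9 mm, inner width 112 mm, inner floor 7 mm above the bench. The stone's bed (strips 5 mm high, 2 mm of play) is centred 36 mm from the origin towards +x; the fully open lid leaves it clear.
- stone: Two-layer grey sharpening stone 100 x 50 x 25 mm (x, y, z), about 0.3 kg, loose, lying flat in the box under the closed lid. Origin: centre of its underside. Take it across its 50 mm width; 30 mm is free on either side.
- holder: Stone holder, a black block 150 x 86 x 22 mm fixed to the bench between two 18 mm high steel bench dogs at its ends. Origin: centre of its underside; x along its length. In its top is a recess 104 x 54 mm, 8 mm deep, centred, its length along x.
- holder_seat (a point): Centre of the floor of the holder's recess, 14 mm above the bench; axes as the holder. Seated, the stone's origin lies here, its length along x either way round, its top 25 mm higher.
- tape_measure: Bystander: tape measure 66 x 30 x 67 mm, loose.
- chisel: Bystander: bench chisel 260 mm long, lying, loose.
- narrow_chisel: Bystander: narrow bench chisel 260 mm long, lying, loose.
- block_plane: Bystander: block plane 160 x 50 x 60 mm, loose.
- speed_square: Bystander: metal rafter square standing on its flange, 180 mm high, loose.
- spray_bottle: Bystander: upright plastic water bottle, 170 mm high, loose.
Not all that is in view belongs to the job. What is shaped like the stone_box but blue is not meant.

How it is judged:
By the outcome, as a careful person would: the job done as asked, in the order asked, and still so for the second after the job is handed in, with the robot touching nothing.
It also fails if it takes over 72 s, if anything falls off the work surface, if the arm or the gripper's body presses on something with over 40 N, if the wrist force passes 120 N, or if a joint passes its speed limit or range.

## Working session

There is one attempt and no reset: what is moved stays moved. The work goes in short steps, each a Python script; the robot and the scene stay as the last script left them, time stands still between calls to the robot, and variables do not carry over. Pictures are saved under pics/ and viewed, at most 10 in all, crops included, and the job is handed in when it is done.

```bash
ls; mkdir -p pics; python3 - <<'E'
from rig import r
import cv2
for n in("side","top"):
    c=r.camera(n); cv2.imwrite(f"pics/{n}0.png",c["color"][:,:,::-1]); print(n,c["mtx"],c["k1"],c["rvec"],c["tvec"])
print(r.get_time_s(),r.get_tool_rot(),r.get_wrist_force())
E
```

```text
pics
side [[540.25504134   0.         273.48055545]
 [  0.         540.25504134 206.43973114]
 [  0.           0.           1.        ]] -0.06821715901416928 [ 2.36471352 -0.22906381  0.10621254] [-0.522453    0.09577918  1.66266978]
top [[396.68191686   0.         273.96569103]
 [  0.         396.68191686 202.34595994]
 [  0.           0.           1.        ]] 0.008138906590805534 [ 2.09383212 -2.14052638  0.17084437] [0.03553658 0.5437101  1.23888186]
0.1 [-3.20926184e-05  1.12099234e-01  9.93696621e-01 -8.86257851e-04] [ 0.25666849  0.90640994 -0.38984732]
```

View pics/side0.png

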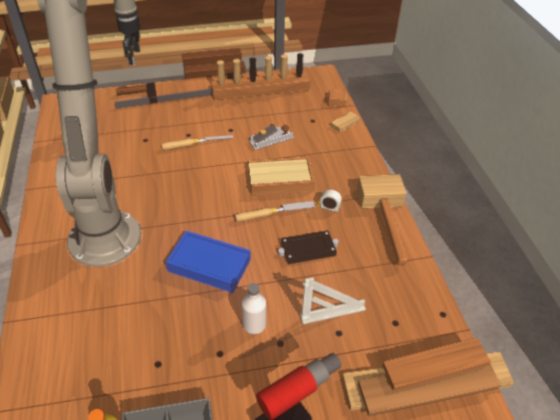

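View pics/top0.png

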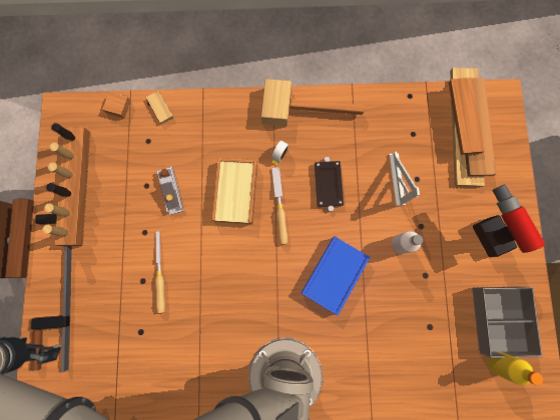

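The wooden box is at top (235,192) and side (280,173). The blue one at top (336,275) is the decoy because of its colour. The holder is the black block at top (329,185), side (308,247). I'll enlarge both to confirm and find the low end.

```bash
python3 - <<'E'
import cv2
t=cv2.imread("pics/top0.png")[145:240,205:360]; s=cv2.imread("pics/side0.png")[150:270,235:350]
cv2.imwrite("pics/topc.png",cv2.resize(t,None,fx=5,fy=5,interpolation=cv2.INTER_CUBIC))
cv2.imwrite("pics/sidec.png",cv2.resize(s,None,fx=5,fy=5,interpolation=cv2.INTER_CUBIC))
E
```

```text
(no output)
```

View pics/topc.png

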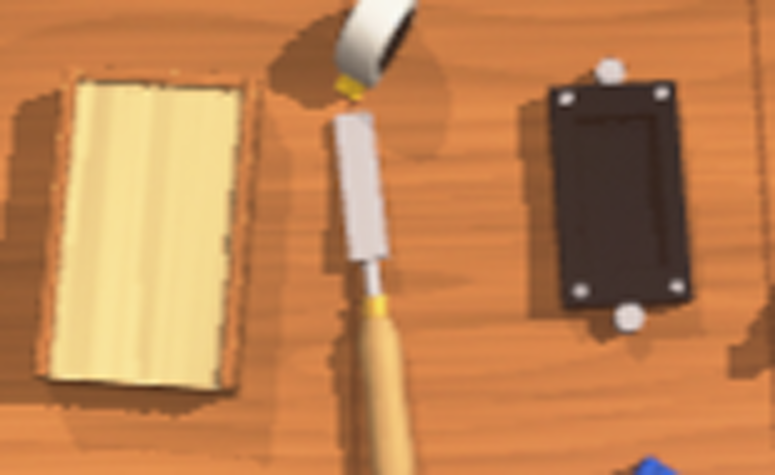

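View pics/sidec.png

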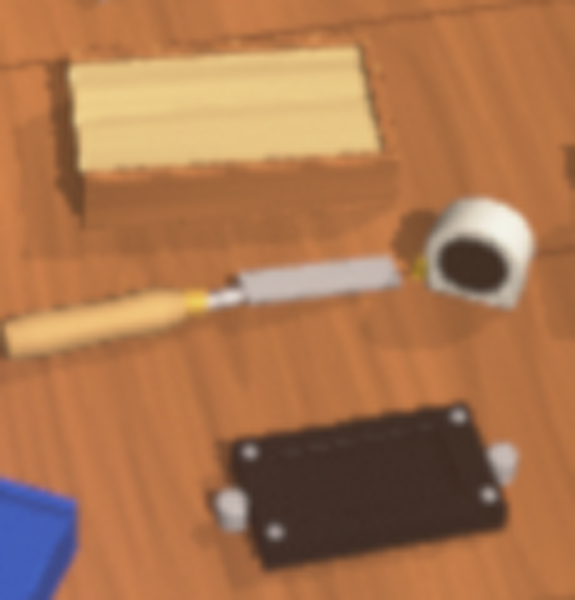

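The crops confirm it: the wooden box has its low (rimless) end towards the robot, at top-crop (135,385). The far wall with its rim is at the top. The chisel and tape measure lie between the box and the holder. Next I'll fit both poses by rendering silhouettes in both cameras.

```bash
cat > h.py <<'E'
import cv2, numpy as np
from itertools import product
from scipy.optimize import minimize
F=8
def proj(c,P):
    return cv2.projectPoints(np.asarray(P,float).reshape(-1,1,3),c["rvec"],c["tvec"],c["mtx"],np.array([c["k1"],0,0,0,0]))[0][:,0]
def tf(p,L):  # pose (x,y,yaw), local points
    L=np.asarray(L,float);a=p[2];R=np.array([[np.cos(a),-np.sin(a),0],[np.sin(a),np.cos(a),0],[0,0,1]])
    return L@R.T+[p[0],p[1],0]
def cub(x0,x1,y0,y1,z0,z1): return list(product((x0,x1),(y0,y1),(z0,z1)))
class View:
    def __init__(s,c,box,maskf):
        s.c=c;s.b=box;u0,u1,v0,v1=box
        im=cv2.resize(c["color"][v0:v1,u0:u1],None,fx=F,fy=F,interpolation=cv2.INTER_CUBIC)
        m=maskf(im.astype(int)).astype(np.uint8)
        n,l,st,_=cv2.connectedComponentsWithStats(m); k=1+np.argmax(st[1:,4]); s.m=(l==k).astype(np.uint8)
    def fill(s,img,P,val):
        q=(proj(s.c,P)-[s.b[0],s.b[2]]+.5)*F-.5
        cv2.fillConvexPoly(img,cv2.convexHull(np.round(q*16).astype(np.int32)),val,shift=4)
    def render(s,parts):
        img=np.zeros_like(s.m)
        for P,v in parts: s.fill(img,P,v)
        return img
    def cost(s,parts): 
        return np.count_nonzero(s.render(parts)!=s.m)/s.m.sum()
def fit(views,model,x0,step):
    x0=np.array(x0,float);f=lambda q:sum(v.cost(model(x0+q*step)) for v in views)
    best=np.zeros(len(x0))
    for _ in range(3):
        sx=np.vstack([best]+[best+e for e in np.eye(len(x0))])
        best=minimize(f,best,method="Nelder-Mead",options=dict(initial_simplex=sx,xatol=.005,fatol=1e-5)).x
    x=x0+best*step
    return x,[v.cost(model(x)) for v in views]
def boxmodel(p): # x,y,yaw,lid low-end local x
    return [(tf(p,cub(p[3],98,-.056,.056,.041,.041) if 0 else [(p[3],-.056,.041),(p[3],.056,.041),(.098,.056,.041),(.098,-.056,.041)]),1),
      (tf(p,cub(-.105,.105,.056,.065,0,.0465)),0),(tf(p,cub(-.105,.105,-.065,-.056,0,.0465)),0),(tf(p,cub(.096,.105,-.065,.065,0,.0465)),0)]
def holdmodel(p): return [(tf(p,cub(-.075,.075,-.043,.043,0,.022)),1)]
def yellow(im): return (im[...,1]>165)&(im[...,0]-im[...,2]>40)
def dark(im): return im.sum(2)<200
def ground(c,uv,z):
    k=cv2.undistortPoints(np.array([[uv]],float),c["mtx"],np.array([c["k1"],0,0,0,0]))[0,0]
    R=cv2.Rodrigues(c["rvec"])[0];d=R.T@[k[0],k[1],1];o=-R.T@c["tvec"];return o+d*(z-o[2])/d[2]
E
python3 - <<'E'
from rig import r
from h import *
T=r.camera("top");S=r.camera("side")
b0=ground(T,(235,192),.041);h0=ground(T,(329,185),.022);print(b0,h0)
for n,c,uv in(("T",T,(235,192)),("S",S,(280,165))): print(n,c["color"][uv[1],uv[0]],-cv2.Rodrigues(c["rvec"])[0].T@c["tvec"])
vb=[View(T,(205,265,150,230),yellow),View(S,(240,320,150,195),yellow)]
vh=[View(T,(305,352,150,215),dark),View(S,(275,342,225,268),dark)]
print([v.m.sum()/64 for v in vb+vh])
for vs,m,x0,st in((vb,boxmodel,[*b0[:2],-.05,-.105],[.006,.006,.05,.006]),(vh,holdmodel,[*h0[:2],.07,],[.006,.006,.05])):
    for sel in (vs,vs[:1],vs[1:]): print(np.round(fit(sel,m,x0,np.array(st))[0],4),np.round(fit(sel,m,x0,np.array(st))[1],3))
    x=fit(vs,m,x0,np.array(st))[0]
    cv2.imwrite(f"pics/fit{m.__name__}.png",np.hstack([cv2.resize(np.dstack([v.m*255,v.render(m(x))*255,v.m*0]),(390,440)) for v in vs]))
print(r.get_time_s())
# known-pose check: gripper tcp projected
print(proj(T,r.get_ee_pos()),proj(S,r.get_ee_pos()))
E
```

```text
[0.58369119 0.15133775 0.041     ] [ 0.60382795 -0.1606756   0.022     ]
T [240 210 138] [3.11870868e-01 1.13265282e-04 1.31698456e+00]
S [227 193 129] [ 0.28724086 -1.16542325  1.26723436]
[np.float64(1935.265625), np.float64(1204.28125), np.float64(1093.890625), np.float64(1197.78125)]
[ 0.6016  0.158  -0.0733 -0.1148] [0.052 0.427]
[ 0.6019  0.1584 -0.0821 -0.114 ] [0.049]
[ 0.5938  0.1532 -0.0808 -0.1098] [0.405]
[ 0.6089 -0.1596  0.0319] [0.103 0.151]
[ 0.6103 -0.1595  0.0199] [0.096]
[ 0.6048 -0.161   0.0333] [0.134]
0.2
[[ 44.29329362 344.54219761]] [[135.53791035  60.51595831]]
```

```bash
python3 -c "
import cv2,numpy as np
cv2.imwrite('pics/fits.png',np.hstack([cv2.imread('pics/fit%s.png'%n) for n in('boxmodel','holdmodel')])[:, ::2][::1])"
```

```text
(no output)
```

View pics/fits.png

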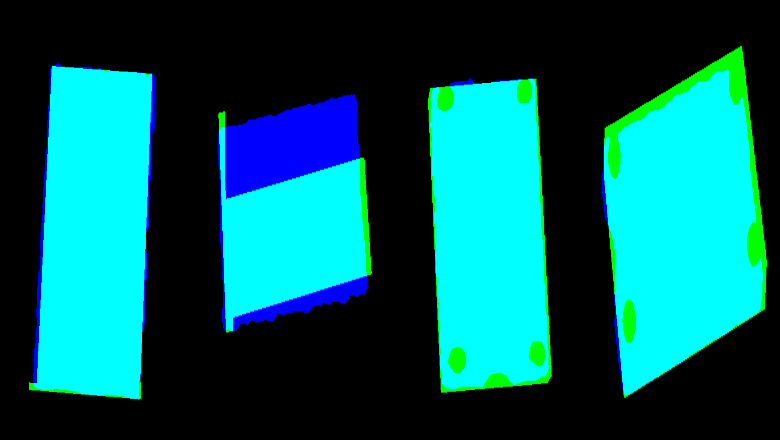

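```bash
sed -i 's/,0,.0465)),0)/,.041,.0465)),0)/g' h.py; cat >> h.py <<'E'
def hullmask(v):
    c=np.vstack(cv2.findContours(cv2.morphologyEx(v.m,cv2.MORPH_OPEN,np.ones((25,25))),cv2.RETR_EXTERNAL,cv2.CHAIN_APPROX_NONE)[0]);v.m[:]=0;cv2.fillConvexPoly(v.m,cv2.convexHull(c),1);return v
E
python3 - <<'E'
from rig import r
from h import *
T=r.camera("top");S=r.camera("side")
vb=[View(T,(205,265,150,230),yellow),View(S,(240,320,150,195),yellow)]
x0,st=[.6,.156,-.08,-.108],np.array([.006,.006,.05,.006])
for s in(vb,vb[:1],vb[1:]): x,c=fit(s,boxmodel,x0,st);print(np.round(x,4),np.round(c,3))
for th in(220,260,290):
    dk=lambda im:im.sum(2)<th
    vh=[hullmask(View(T,(305,352,150,215),dk)),hullmask(View(S,(275,342,225,268),dk))]
    for s in(vh,vh[:1],vh[1:]): x,c=fit(s,holdmodel,[.605,-.16,.05],np.array([.006,.006,.05]));print(th,np.round(x,4),np.round(c,3))
print(S["color"][240:262:3,308].sum(1),S["color"][228:240,308].sum(1), T["color"][185,308:350].sum(1))
E
```

```text
[ 0.5847  0.1533 -0.0913 -0.0989] [0.079 0.055]
[ 0.5901  0.1549 -0.0866 -0.1026] [0.029]
[ 0.5838  0.1511 -0.0869 -0.1003] [0.026]
220 [ 0.6064 -0.1602  0.0313] [0.104 0.065]
220 [ 0.6101 -0.1588  0.0257] [0.058]
220 [ 0.6048 -0.1619  0.0293] [0.042]
260 [ 0.6047 -0.1604  0.0427] [0.112 0.054]
260 [ 0.6061 -0.1582  0.0184] [0.097]
260 [ 0.6033 -0.1624  0.0353] [0.041]
290 [ 0.6043 -0.1603  0.0311] [0.222 0.079]
290 [ 0.6046 -0.1528 -0.0245] [0.206]
290 [ 0.6029 -0.1633  0.0282] [0.072]
[150 150 155 153 151 154 150 294] [386 382 382 375 347 254 176 156 158 166 154 144] [413 360 295 283 282 283 285 226 156 157 158 156 154 154 154 155 155 155
 154 156 156 155 153 154 156 156 144 127 124 132 149 154 156 176 301 386
 403 406 409 409 410 411]
```

```bash
cat >> h.py <<'E'
BOX=np.array([.587,.153,-.087])
def q(yaw): a=np.pi/2+yaw/2; return [0,np.cos(a),np.sin(a),0]
def wf(r,n=5): return np.mean([r.get_wrist_force() for _ in range(n)],0)
E
python3 - <<'E'
from rig import r
from h import *
r.move_gripper(0)
p=tf(BOX,[.045,0,.15]);print(p,r.ik(p,q(BOX[2])))
r.goto(p,q(BOX[2]));print(r.get_time_s())
p[2]=.06;r.move_linear(p,max_speed=.1);print(r.get_time_s(),r.get_ee_pos())
w0=[r.get_wrist_force() for _ in range(3)];print(np.round(w0,2),r.get_time_s())
p[2]=.05;r.move_linear(p,max_speed=.03);print(r.get_time_s(),r.get_ee_pos())
print(r.get_wrist_force(),r.get_grip_width())
p[2]=.0495;r.move_linear(p,max_speed=.01);print(r.get_time_s(),r.get_ee_pos(),r.get_wrist_force())
E
```

```text
[0.6318298  0.14908994 0.15      ] [-0.63928459  0.50633001  0.47576197  1.63662777 -0.2572646   1.06133364
  1.39547187]
3.525
4.575 [0.63254122 0.14915449 0.0607715 ]
[[ 0.28  0.53 -0.24]
 [ 0.28  0.53 -0.24]
 [ 0.28  0.53 -0.24]] 4.575
5.0583 [0.63166513 0.1490545  0.04974993]
[ 1.16158366 -1.23938917  0.45680876] -0.0002742373597431575
5.3083 [0.63190692 0.14908045 0.04958672] [ 0.66121004 -1.15378767  0.47203901]
```

```bash
cat >> h.py <<'E'
def wfs(r,n=4):
    o=[]
    for _ in range(n): o.append(r.get_wrist_force()); r.sleep(.02)
    return np.mean(o,0)
E
python3 - <<'E'
from rig import r
from h import *
p=tf(BOX,[.045,0,.0495]);b=wfs(r)
p[2]=.0435;r.move_linear(p,max_speed=.006);w=wfs(r)-b;print(p[2],r.get_ee_pos()[2],w)
while w[2]<8 and p[2]>.034:
    p[2]-=.0004;r.move_linear(p,max_speed=.004);w=wfs(r)-b
    print(round(p[2],4),np.round(r.get_ee_pos()[2],4),np.round(w,2))
print(r.get_time_s(),b);np.save("b.npy",np.r_[b,p])
E
```

```text
0.0435 0.04356144392981875 [-0.42287494  0.30799463 -0.62760443]
0.0431 0.0431 [-0.79  0.82 -0.37]
0.0427 0.0427 [-0.68  0.39 -0.82]
0.0423 0.0423 [-0.3   0.37 -0.83]
0.0419 0.0419 [-0.3   0.42 -0.54]
0.0415 0.0415 [-0.61  0.66 -0.58]
0.0411 0.0411 [-0.62  0.28 -0.09]
0.0407 0.041 [-1.75  0.15  2.68]
0.0403 0.0408 [-2.14  0.36  5.47]
0.0399 0.0408 [-2.6   0.13  6.69]
0.0395 0.0407 [-3.58  0.11  8.37]
9.7583 [ 0.59069701 -0.38696459  0.33274591]
```

```bash
cat >> h.py <<'E'
def lidend(c):
    m=yellow(c["color"].astype(int));m[:140]=0;m[300:]=0;m[:,:200]=0;m[:,262:]=0
    v,u=np.nonzero(m);k=cv2.undistortPoints(np.c_[u,v].astype(float)[:,None],c["mtx"],np.array([c["k1"],0,0,0,0]))[:,0]
    R=cv2.Rodrigues(c["rvec"])[0];d=np.c_[k,np.ones(len(k))]@R;o=-R.T@c["tvec"];P=o+d*((.041-o[2])/d[:,2])[:,None]
    L=(P-[BOX[0],BOX[1],0])[:,:2];a=BOX[2];x=L@[np.cos(a),np.sin(a)];y=L@[-np.sin(a),np.cos(a)]
    x=x[abs(y)<.05];return np.percentile(x,.7)
def drag(r,s_to,ft=13,step=.01,speed=.04):
    z=np.load("b.npy");b,p=z[:3],z[3:];b=b.copy();b[2]=-.3
    a=BOX[2];s=.045-((p[:2]-tf(BOX,[.045,0,0])[:2])@[np.cos(a),np.sin(a)]+.045)
    while 1:
        w=wfs(r,3)-b
        p[2]-=np.clip((ft-w[2])*.00012,-.0006,.0005)
        print(np.round(s*1e3,1),round(p[2]*1e3,2),np.round(w,1),np.round(lidend(r.camera("top"))*1e3,1),round(r.get_time_s(),2))
        if w[2]>19 or s>=s_to-1e-6: break
        if abs(w[2]-ft)>2.5 : r.move_linear(p,max_speed=.004); np.save("b.npy",np.r_[z[:3],p]); continue
        s=min(s+step,s_to);t=tf(BOX,[.045-s,0,0]);p[:2]=t[:2];r.move_linear(p,max_speed=speed);np.save("b.npy",np.r_[z[:3],p])
E
python3 - <<'E'
from rig import r
from h import *
drag(r,.03)
E
```

```text
0.0 39.04 [-3.4 -0.1  9.2] -158.2 9.86
0.0 38.8 [-4.2 -0.1 11. ] -158.0 10.22
10.0 38.3 [1.7 0.3 7.6] -167.6 10.72
10.0 37.82 [ 0.5 -0.   9. ] -167.6 11.1
10.0 37.66 [ 0.1 -0.7 11.6] -167.6 11.47
20.0 37.22 [ 3.1 -0.4  9.4] -182.3 11.97
20.0 37.03 [ 2.9 -0.1 11.4] -183.9 12.32
30.0 36.81 [ 3.8 -0.3 11.1] -192.2 12.82
```

```bash
python3 - <<'E'
from rig import r
import cv2,numpy as np
t=r.camera("top")["color"][140:260,190:290,::-1];s=r.camera("side")["color"][120:220,220:330,::-1]
cv2.imwrite("pics/d1.png",np.hstack([cv2.resize(t,(400,480)),cv2.resize(s,(400,480))]))
E
```

```text
(no output)
```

View pics/d1.png

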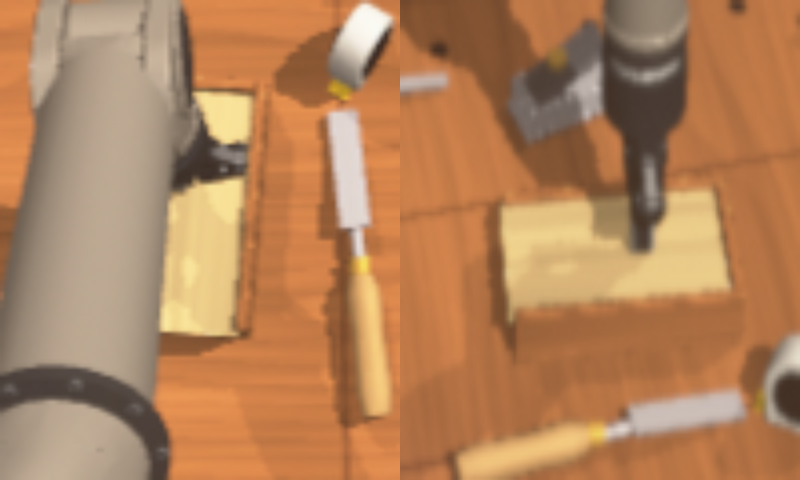

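The lid has hardly moved: the side view shows its low edge still at about column 248, so the fingertip slipped with only about 8 N during motion. I'll lift, restart further back and press slightly harder, watching the lid's edge from the side.

```bash
cat >> h.py <<'E'
def lidcol(r):
    m=yellow(r.camera("side")["color"].astype(int)); m[:155]=0;m[200:]=0;m[:,:190]=0;m[:,330:]=0
    return m.sum(0).nonzero()[0][m.sum(0)[m.sum(0)>0]>5].min()
X0=.068
def drag2(r,s,s_to,p,b,ft=15.5,step=.008,speed=.03,lo=13.,n=40):
    for _ in range(n):
        w=wfs(r,2)-b
        print(np.round(s*1e3,1),round(p[2]*1e3,2),np.round(w,1),lidcol(r),round(r.get_time_s(),2))
        if w[2]>20: print("HIGH");break
        if s>=s_to-1e-6: break
        p[2]-=np.clip((ft-w[2])*.00015,-.0006,.0005)
        if w[2]>lo: s=min(s+step,s_to);p[:2]=tf(BOX,[X0-s,0,0])[:2];r.move_linear(p,max_speed=speed)
        else: r.move_linear(p,max_speed=.004)
        np.savez("st.npz",s=s,p=p,b=b)
E
python3 - <<'E'
from rig import r
from h import *
p=np.load("b.npy")[3:];p[2]=.05;r.move_linear(p,max_speed=.04)
p=tf(BOX,[X0,0,.05]);r.move_linear(p,max_speed=.1);r.sleep(.1);b=wfs(r);print(b,r.get_ee_pos())
p[2]=.042;r.move_linear(p,max_speed=.012)
w=wfs(r,2)-b
while w[2]<9 and p[2]>.034:
    p[2]-=.0007;r.move_linear(p,max_speed=.005);w=wfs(r,2)-b
print(p,w,r.get_time_s())
drag2(r,0,.024,p,b)
E
```

```text
[-0.08746608  0.39436395 -0.23733981] [0.65394399 0.14733972 0.04988828]
[0.65474282 0.14709146 0.0392    ] [-3.18891374 -1.0257319   9.22176869] 16.4
0.0 39.2 [-3.  -0.4  9. ] 248 16.48
0.0 38.7 [-3.5 -0.3 11.1] 248 16.84
0.0 38.2 [-4.6 -0.7 12.5] 248 17.2
0.0 37.74 [-5.1 -0.2 14.5] 248 17.55
8.0 37.59 [ 3.1 -1.5  8.3] 248 18.05
8.0 37.09 [ 3.1 -1.1 10.9] 248 18.41
8.0 36.59 [ 2.2 -1.4 12.7] 248 18.77
8.0 36.17 [ 2.  -1.3 14.3] 248 19.1
16.0 35.99 [ 4.6 -1.5 11.4] 247 19.6
16.0 35.49 [ 4.8 -1.1 13.8] 247 19.96
24.0 35.25 [ 5.3 -1.4 13.7] 244 20.46
```

```bash
python3 - <<'E'
from rig import r
from h import *
d=np.load("st.npz");drag2(r,float(d["s"]),.072,d["p"],d["b"],step=.012,lo=12.5,ft=15.5)
E
```

```text
24.0 35.25 [ 5.1 -1.7 14. ] 244 20.54
36.0 35.03 [ 5.5 -1.2 15.2] 241 21.18
48.0 34.98 [ 5.8 -1.9 15.4] 237 21.81
60.0 34.96 [ 5.1 -2.1 15.8] 234 22.44
72.0 35.01 [ 5.5 -2.9 15.6] 230 23.07
```

```bash
python3 - <<'E'
from rig import r
from h import *
d=np.load("st.npz");s,p,b=float(d["s"]),d["p"],d["b"]
drag2(r,s,.120,p,b,step=.012,lo=12.5,ft=15.5)
d=np.load("st.npz");drag2(r,float(d["s"]),.144,d["p"],d["b"],step=.006,lo=12.5,ft=15.5)
E
```

```text
72.0 35.01 [ 4.8 -1.9 15.9] 230 23.16
84.0 35.08 [ 4.3 -1.5 15.7] 227 23.79
96.0 35.1 [ 5.6 -2.1 16.8] 223 24.43
108.0 35.29 [ 5.5 -2.4 16. ] 220 25.06
120.0 35.36 [ 5.2 -2.4 17. ] 216 25.69
120.0 35.36 [ 4.8 -2.7 17.1] 216 25.77
126.0 35.6 [ 5.2 -2.6 16.4] 214 26.21
132.0 35.73 [ 6.  -3.  15.8] 213 26.64
138.0 35.77 [ 7.6 -2.  13.4] 213 27.07
144.0 35.46 [ 9.2 -2.  13.5] 213 27.51
```

The force builds to 9 N while the lid edge stays at column 213, so the lid is at its stop. I'll lift off, move aside and look.

```bash
python3 - <<'E'
from rig import r
from h import *
p=np.load("st.npz")["p"];p[2]=.044;r.move_linear(p,max_speed=.03);p[2]=.16;r.move_linear(p,max_speed=.2)
r.goto([.5,-.08,.25],q(.03));r.move_gripper(.085)
T=r.camera("top");S=r.camera("side");print(r.get_time_s())
t=T["color"][140:260,190:290,::-1];s=S["color"][140:215,200:325,::-1]
cv2.imwrite("pics/d2.png",np.hstack([cv2.resize(t,(400,480)),cv2.resize(s,(400,480))]))
np.savez("d2.npz",T=T["color"],S=S["color"])
E
```

```text
30.5583
```

View pics/d2.png

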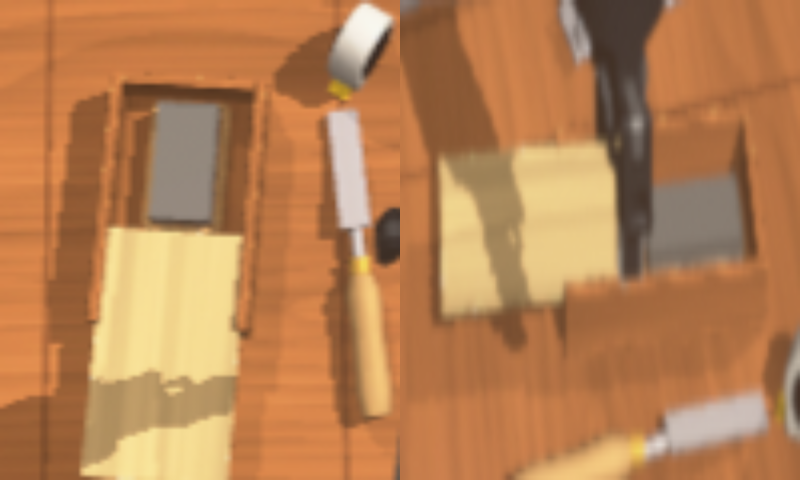

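```bash
cat >> h.py <<'E'
def grey(im): return (abs(im[...,0]-im[...,2])<32)&(im.sum(2)>230)&(im.sum(2)<560)
def stonemodel(z): return lambda p:[(tf(p,cub(-.05,.05,-.025,.025,z,z+.025)),1)]
E
python3 - <<'E'
from rig import r
from h import *
T=r.camera("top");T["color"]=np.load("d2.npz")["T"]
v=View(T,(222,250,160,200),grey);v=hullmask(v)
x,c=fit([v],stonemodel(.007),[*tf(BOX,[.036,0,0])[:2],-.087],np.array([.006,.006,.05]));print(x,c,tf(BOX,[.036,0,0]),v.m.sum()/64)
print(T["color"][180,218:252].tolist())
print("lid rear", [ (ground(T,uv,.041)) for uv in((190+107/4,140+228/4),(190+240/4,140+236/4))])
E
```

```text
[ 0.62764633  0.15052102 -0.03028321] [np.float64(0.11943254239729234)] [0.62286384 0.14987195 0.        ] 433.953125
[[184, 116, 66], [142, 88, 51], [164, 102, 57], [182, 112, 63], [155, 96, 56], [126, 78, 46], [128, 79, 46], [129, 81, 47], [146, 97, 59], [166, 121, 76], [159, 133, 108], [148, 137, 125], [147, 136, 125], [148, 136, 125], [148, 137, 125], [148, 137, 125], [148, 137, 125], [148, 137, 125], [148, 136, 125], [148, 137, 125], [148, 137, 126], [148, 137, 125], [148, 136, 125], [148, 136, 125], [147, 136, 124], [135, 118, 105], [133, 102, 74], [144, 106, 67], [131, 94, 59], [119, 78, 46], [135, 86, 50], [146, 92, 54], [144, 91, 53], [142, 89, 53]]
lid rear [array([0.56837111, 0.21152263, 0.041     ]), array([0.55901417, 0.10208741, 0.041     ])]
```

```bash
python3 - <<'E'
from rig import r
from h import *
g=np.array([.6260,.1507,.11]);Q=q(-.085)
r.goto(g,Q);r.move_gripper(.068);g[2]=.045;r.move_linear(g,max_speed=.12);b=wfs(r,2)
g[2]=.013;r.move_linear(g,max_speed=.03);print(wfs(r,2)-b,r.get_ee_pos())
r.move_gripper(.04,40);print(r.get_grip_width(),r.get_gripper_force(),wfs(r,2)-b,r.get_time_s())
if r.get_grip_width()>.046:
    g[2]=.03;r.move_linear(g,max_speed=.04);print(r.get_grip_width(),wfs(r,2)-b)
    g[2]=.13;r.move_linear(g,max_speed=.15);print(r.get_grip_width(),wfs(r,2)-b,r.get_time_s())
E
```

```text
[ 0.55238448 -0.16021317 -0.18737432] [0.62619376 0.15074233 0.01325852]
0.04896908880986598 44.13416147232056 [-0.69092355 -1.10701801  2.83385242] 34.375
0.04898847977127478 [-0.10443126 -1.35531031 -2.80651632]
0.0492427423957384 [ 0.10194228 -1.00881393 -3.00307006] 35.8333
```

```bash
python3 - <<'E'
from rig import r
from h import *
from scipy.optimize import least_squares
r.goto([.606,-.160,.13],q(.035));print(r.get_grip_width(),r.get_time_s())
T=r.camera("top");S=r.camera("side");cv2.imwrite("pics/side1.png",S["color"][:,:,::-1]);
tc=[(566,98),(662,93),(581,291),(677,286)];sc=[(250,452),(459,416),(489,495),(275,532)]
obs=[]
for c,n,off,pts in((T,"top0",(205,145),tc),(S,"side0",(235,150),sc)):
    g=cv2.imread(f"pics/{n}.png").astype(float).sum(2);o=[]
    for u,v in pts:
        U=int(round((u+.5)/5-.5+off[0]));V=int(round((v+.5)/5-.5+off[1]))
        w=g[V-2:V+3,U-2:U+3];w=np.clip(w-200,0,None);a,bb=np.mgrid[-2:3,-2:3];o.append((U+(w*bb).sum()/w.sum(),V+(w*a).sum()/w.sum()))
    obs.append(np.array(o))
for n,c,o in zip("TS",(T,S),obs): print(n,np.round(o,2).tolist(),[np.round(ground(c,q_,.0225)[:2],4).tolist() for q_ in o])
# order: top: far-left, far-right, near-left, near-right ; side: near-left, far-left, far-right, near-right
sg=[np.array([(1,1),(1,-1),(-1,1),(-1,-1)]),np.array([(-1,1),(1,1),(1,-1),(-1,-1)])]
def res(x,sel): return np.concatenate([(proj(c,tf(x[:3],np.c_[s*x[3:5],np.full(4,.0225)]))-o).ravel() for k,(c,o,s) in enumerate(zip((T,S),obs,sg)) if k in sel])
for sel in((0,1),(0,),(1,)):
    f=least_squares(res,[.605,-.16,.04,.065,.033],args=(sel,));print(np.round(f.x,4),np.abs(f.fun).max())
E
```

```text
0.04876331809679435 37.025
T [[317.76, 164.06], [336.9, 162.99], [320.65, 202.69], [340.0, 201.8]] [[0.6769, -0.1261], [0.6789, -0.1905], [0.5445, -0.1304], [0.5459, -0.1943]]
S [[284.5, 239.82], [326.31, 232.53], [332.45, 248.42], [289.57, 255.89]] [[0.5402, -0.132], [0.6724, -0.1275], [0.6739, -0.192], [0.5418, -0.1956]]
[ 0.6091 -0.1608  0.0298  0.0662  0.0321] 0.744541562926571
[ 0.6115 -0.1603  0.0297  0.0664  0.0321] 0.07077461720783162
[ 0.6071 -0.1618  0.0292  0.0661  0.032 ] 0.10565100159030294
```

```bash
python3 - <<'E'
from rig import r
from h import *
r.goto([.609,-.161,.060],q(.0295));r.sleep(.2);print(r.get_ee_pos(),r.get_tool_rot(),r.get_grip_width(),r.get_time_s())
T=r.camera("top");S=r.camera("side");np.savez("d3.npz",T=T["color"],S=S["color"])
t=T["color"][145:225,290:370,::-1];s=S["color"][200:275,265:350,::-1]
cv2.imwrite("pics/d3.png",np.hstack([cv2.resize(s,(480,424),interpolation=cv2.INTER_CUBIC),cv2.resize(t,(320,424))]))
E
```

```text
[ 0.6108256  -0.16150596  0.06243361] [ 2.12211349e-03 -1.48559842e-02  9.99887278e-01 -4.77287673e-04] 0.048786354002058975 37.7083
```

View pics/d3.png

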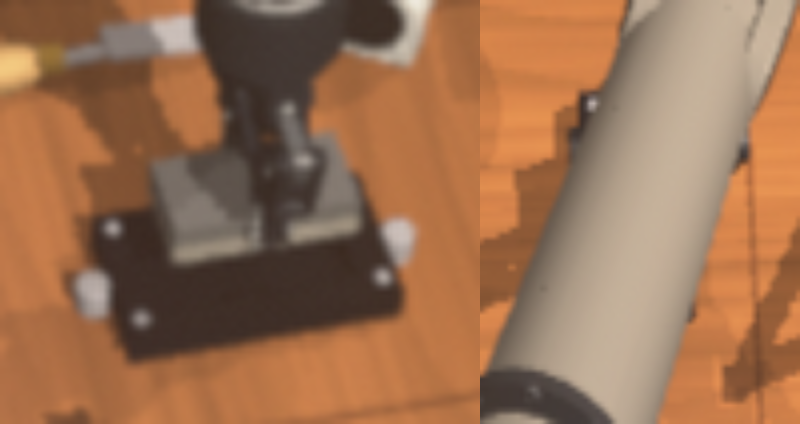

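```bash
python3 - <<'E'
from rig import r
from h import *
S=r.camera("side");im=np.load("d3.npz")["S"]
s=im[208:252,286:334,::-1];cv2.imwrite("pics/d4.png",cv2.resize(s,None,fx=12,fy=12,interpolation=cv2.INTER_CUBIC))
E
```

```text
(no output)
```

View pics/d4.png

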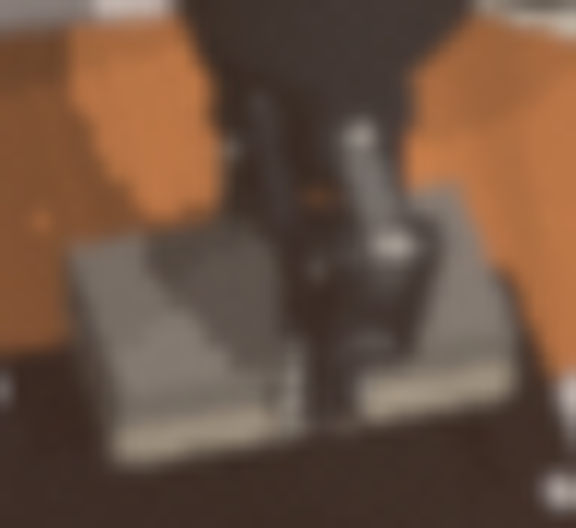

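```bash
python3 - <<'E'
from rig import r
from h import *
from scipy.optimize import least_squares
S=r.camera("side")
o=(np.array([(117,463),(513,400),(70,245),(458,182)],float)+.5)/12-.5+[286,208]
ps=[r.get_ee_pos() for _ in range(3)];print(ps,r.get_tool_rot())
e=np.mean([r.get_ee_pos() for _ in range(1)],0)
L=lambda b:[(-.05,-.025,b),(.05,-.025,b),(-.05,.025,b+.025),(.05,.025,b+.025)]
for b in(.052,.054,.056):
    f=least_squares(lambda x:(proj(S,tf(x,L(b)))-o).ravel(),[.607,-.16,.03]);print(b,np.round(f.x,4),np.round(f.fun,2))
f=least_squares(lambda x:(proj(S,tf(x,L(x[3])))-o).ravel(),[.607,-.16,.03,.054]);print(np.round(f.x,4),np.round(f.fun,2))
E
```

```text
[array([ 0.60968009, -0.16115591,  0.06116469]), array([ 0.60968009, -0.16115591,  0.06116469]), array([ 0.60968009, -0.16115591,  0.06116469])] [ 9.68119789e-04 -1.47633318e-02  9.99890543e-01 -9.41996530e-05]
0.052 [ 0.6094 -0.1602  0.024 ] [-0.03  0.09 -0.24 -0.19  0.04  0.07  0.23  0.04]
0.054 [ 0.6088 -0.1619  0.0243] [-0.05  0.11 -0.21 -0.19  0.01  0.07  0.25  0.01]
0.056 [ 0.6083 -0.1636  0.0245] [-0.07  0.13 -0.18 -0.18 -0.02  0.06  0.27 -0.01]
[ 0.6088 -0.162   0.0243  0.0541] [-0.05  0.11 -0.2  -0.19  0.01  0.07  0.25  0.01]
```

```bash
python3 - <<'E'
from rig import r
from h import *
p=np.array([.609,-.1603,.045]);r.goto(p,q(.033));r.sleep(.3);b=wfs(r,4)
p[2]=.0315;r.move_linear(p,max_speed=.03);r.sleep(.15);w=wfs(r,2)-b;print(r.get_ee_pos(),w)
while w[2]<4 and p[2]>.0195:
    p[2]-=.001;r.move_linear(p,max_speed=.005);w=wfs(r,2)-b
    print(round(p[2],4),np.round(r.get_ee_pos(),4),np.round(w,1))
print(r.get_time_s());np.savez("pl.npz",p=p,b=b)
E
```

```text
[ 0.60918733 -0.16036676  0.03171912] [-0.38222289  0.88006019 -0.44227716]
0.0305 [ 0.609  -0.1603  0.0305] [ 0.5  0.  -0.2]
0.0295 [ 0.609  -0.1603  0.0295] [ 0.3  0.2 -0.7]
0.0285 [ 0.609  -0.1603  0.0285] [-0.  -0.3 -0.2]
0.0275 [ 0.609  -0.1603  0.0275] [-0.9 -0.4 -0.5]
0.0265 [ 0.609  -0.1603  0.0265] [ 0.6 -0.4 -0.4]
0.0255 [ 0.609  -0.1603  0.0255] [ 0.2  0.2 -0.6]
0.0245 [ 0.609  -0.1603  0.0245] [-0.1  0.4 -0.1]
0.0235 [ 0.609  -0.1603  0.0235] [-0.2 -0.4 -0.8]
0.0225 [ 0.609  -0.1603  0.0225] [ 0.5 -0.7  0.2]
0.0215 [ 0.609  -0.1603  0.0215] [-0.1  0.1 -0. ]
0.0205 [ 0.6091 -0.1603  0.0205] [-0.3 -0.1 -0.1]
0.0195 [ 0.609  -0.1603  0.0205] [-2.5  1.2  7.3]
43.9083
```

It dropped into the recess and touched the floor at the expected height. Now I'll release it, retreat and check.

```bash
python3 - <<'E'
from rig import r
from h import *
d=np.load("pl.npz");p=d["p"];p[2]=.0202;r.move_linear(p,max_speed=.004);print(wfs(r,2)-d["b"])
r.move_gripper(.075);r.sleep(.1);print(r.get_grip_width(),wfs(r,2)-d["b"])
p[2]=.06;r.move_linear(p,max_speed=.06);p[2]=.2;r.move_linear(p,max_speed=.2)
r.goto([.30,.40,.30],q(.6));r.sleep(.2)
T=r.camera("top");S=r.camera("side");print(r.get_time_s())
np.savez("d5.npz",T=T["color"],S=S["color"])
s=S["color"][140:270,200:350,::-1];t=T["color"][145:265,205:355,::-1]
cv2.imwrite("pics/d5.png",np.vstack([cv2.resize(s,(400,300),interpolation=cv2.INTER_CUBIC),cv2.resize(t,(400,300),interpolation=cv2.INTER_CUBIC)]))
cc=cv2.resize(S["color"][222:267,270:342,::-1],(400,300),interpolation=cv2.INTER_CUBIC);ct=cv2.resize(T["color"][150:215,290:370,::-1],(400,300),interpolation=cv2.INTER_CUBIC)
cv2.imwrite("pics/d5.png",np.hstack([cv2.imread("pics/d5.png"),np.vstack([cc,ct])]))
E
```

```text
[-1.68370693  0.41544037  5.02748929]
0.07524999827700145 [0.07593644 0.02147251 1.5221084 ]
49.05
```

View pics/d5.png

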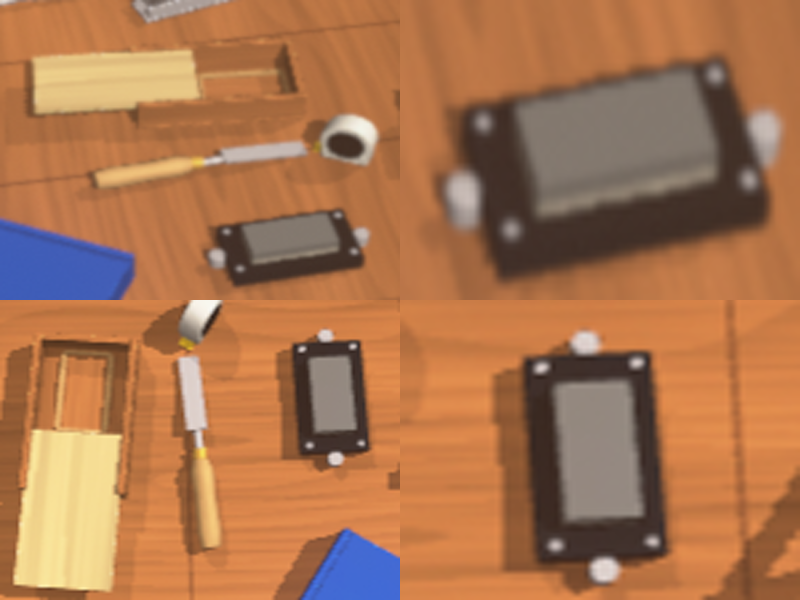

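The stone lies flat and centred in the recess, and the bystanders haven't moved. One last numeric check of the lid travel and box position.

```bash
python3 - <<'E'
from rig import r
from h import *
d=np.load("d5.npz");T=r.camera("top");S=r.camera("side");T["color"]=d["T"];S["color"]=d["S"]
def m(p):
    L=[(p[3],-.056,.041),(p[3],.056,.041),(p[3]+.204,.056,.041),(p[3]+.204,-.056,.041)]
    return [(tf(p,L),1)]+boxmodel(p)[1:]
bx={"T":(.5901,.1549,-.0866,-.1026),"S":(.5838,.1511,-.0869,-.1003)}
for n,c,bb in(("T",T,(200,265,150,275)),("S",S,(200,325,145,200))):
    v=View(c,bb,yellow);B=bx[n]
    x,cost=fit([v],lambda e:m([B[0],B[1]+e[1],B[2]+e[2],e[0]]),[-.228,0,0],np.array([.008,.002,.02]));print(n,x,cost)
    def ends(e): P=m([*B[:3],0]);return [(tf(B,[(e[0],-.059,.041),(e[0],.059,.041),(e[1],.059,.041),(e[1],-.059,.041)]),1)]+P[1:]
    print(fit([v],ends,[-.228,-.024],np.array([.008,.008])))
E
```

```text
T [-0.22760271  0.00036253  0.00039273] [np.float64(0.05997943958990317)]
(array([-0.22744533, -0.02393962]), [np.float64(0.03680730172401817)])
S [-2.26107095e-01  2.45512362e-05  1.02477975e-03] [np.float64(0.045474846260435395)]
(array([-0.22460682, -0.02378108]), [np.float64(0.018746492905649143)])
```

```bash
python3 -c "
from rig import r
print(r.sign_off(),r.get_time_s())"
```

```text
the job is handed in; nothing more can be done
the job is handed in; nothing more can be done
```

I slid the lid open to its stop, about 125 mm by both cameras, set the stone flat in the holder's recess and let go, and handed the job in at about 49 s; the first drag slipped on the lid, so I pressed a second time with readings up to about 17 N.

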